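# Make up two electronics lesson kits

## Robot

A 6-joint arm with a two-finger parallel gripper is mounted at the origin on the work surface. World frame = base frame: x ahead of the robot, y to its left, z up, the work surface at z = 0. Lengths are in m, angles in degrees, forces in N, time in s.
With the tool pointing down it reaches from about 0.35 to 0.875 m from the base axis. Payload 4.2 kg.
Tool frame: the origin (TCP) lies midway between the tips of the shut fingers; the grasp point (between the pads) lies 19 mm behind it (r.pinch_z is the distance from the TCP to the grasp point, in m); z points along the fingers, y is the line along which they close (so a half turn about z gives the same grasp; the last joint's range is limited). The gripper opens to 87 mm and grips with 3 to 60 N. Pads are 19 mm wide; open, the fingers measure 117 mm over their backs; the gripper's body (75 mm by 190 mm) begins 51 mm behind the grasp point.
Start: joints at [-51.475, 22.042, 0.453, 0, -68.411, -14.817], TCP at [0.251, -0.572, 0.223] pointing down, gripper open.
Joint ranges: [-179.83, 179.83], [-69.29, 118.12], [-61.27, 80.66], [-181.25, 117.63], [-171.15, -9.14], [-177.46, 177.46]. Speed limits (degrees/s): [159.86, 159.86, 180, 180, 180, 180].

## Interface

Orientations are given as a 3x3 rotation matrix whose columns are the frame's x, y, z axes.
In Python, from station import r, imaging, models gives the robot as it stands. The module is installed in compiled form; this text tells all that it offers.
- The arm moves only by the tool apply_moves, never from a script. Its argument "moves" is a list of rows, each a list of 2 entries, a list of its own where there are three numbers: the shift along the tool's x, y, z in m, then the turn about the tool's z in degrees. A call has 1 to 5 rows; each row shifts and turns the commanded pose from where the row before left it, along the tool's axes as they then stand; what a row does not reach is not made up. A row lasts 1/12 s, in which the tool goes at most 41.7 mm and 7.16 degrees, less where a joint would pass 70% of its speed; a pose out of reach is approached as far as the arm can. A call is refused whole if a number of a shift passes 0.0417 or a number of a turn 7.16, either way. A call with a gripper value outside its range is refused whole. "hand" is the finger opening in m, from 0 to 0.087, set as the call begins (left out, the last holds). The fingers move at their own pace and stop on an object; the grip force is fixed at half the most. Time passes only in rows, so rows that do not move let the fingers close. It gives the time, the measured TCP pose, the force, the opening and the grip force at its end, in the units of the state.
- r.sense(): the state, without advancing time (a new reading comes with each control period).
- imaging.capture(name): name is "side" or "top" or "wrist"; returns a dict with "frame" (420x560x3 uint8, blue, green, red), "intrinsics" (3x3 intrinsics, pixels), "eye" and "orientation" of the camera in the world. Camera axes: x right, y down, z forward; pixel columns grow to the right and rows downward; lengths in m; the calibration is good to about 2 mm. A picture is of the moment at which its call begins. There is no depth.
- r.finish_job(): hands the job in; it is judged then, once.
Trained networks look in a picture, given as the dict that the camera call returned (one of the last four; its "shot" number tells which), for a name from the list of things; names that differ only in an ending like _2 or _b are one class to them, and where a whole thing is asked for, a point or a joint stands for the part that bears it (a point fixed in the world has none). Each returns a list of dicts, best first, with "confidence" (0 to 1); they miss things now and then, are a little off and sometimes report something else, mostly with a low value. They report only what shows in the picture. A call takes as long as a camera call. They do not tell look-alikes from the thing itself.
- models.cut_out(picture, target): "region" (420x560 bool, what is visible of it) and "extent" ([left, top, width, height] as shares, 0 to 1, of the picture: columns of its width, rows of its height, round what is visible of it).
- models.place_of(picture, target): "at" ([column, row] as shares, 0 to 1, of the picture: columns of its width, rows of its height: a listed point, or the origin of a listed thing).
The state is a dict: "time_s": time; "joints": joint angles; "joint_velocities": joint speeds; "effort": joint torques, N m; "tcp_pos": TCP position; "ee_rot": TCP orientation; "wrist_force": force on the tool from outside, world axes, zero at the start; "moment": the same for the moment, N m; "gripper_width": opening from 0.0 (shut) to 1.0 (fully open); "gripper_force": force on a finger pad.
Only numpy, scipy, OpenCV 4.12 (cv2) and the standard library are available. Lean on these libraries where they do the work, as an engineer would, in place of code of your own. Each camera call takes 0.05 s, during which the arm holds its last target. There are 200 camera calls.

## Task

Make up two lesson kits from the parts on the bench. Distance kit, in the tray with two compartments: the large breadboard in the big compartment and the ultrasonic sensor in the small one. Motor kit, in the tray with three compartments: the mini breadboard in the compartment nearest the robot, the potentiometer dial in the middle one and the servo in the farthest; every part rests flat on its compartment's floor, the same way up as now, and the battery holder, controller board and solder spool stay where they are.

Things in the scene. Friction and masses are not known exactly. Their poses are not given: they have to be found in the camera images.
- tray_two: Grey kit tray with TWO compartments, fixed to the bench, 208 (x) x 132 (y) x 20 mm high; floor 4 mm, walls and divider 4 mm thick, all 20 mm high. Big compartment: x -100..+16 (centre -42); small: x +20..+100 (centre +60); both y -62..+62. Left or right of the loose parts; own x points away from the robot (within 0.2 rad). Origin: centre of the underside; z up.
- tray_three: Grey kit tray with THREE equal compartments in a row along x, fixed to the bench, 232 (x) x 132 (y) x 20 mm high; floor 4 mm, walls and dividers 4 mm thick, all 20 mm high. Compartment centres x = -76, 0, +76; each 72 (x) x 124 (y) mm inside. On the other side from tray_two; own x points away from the robot (within 0.2 rad). Origin: centre of the underside; z up.
- board_large: Large white breadboard, a flat slab 82 (x) x 54 (y) x 9.5 mm with a groove along x and rows of slots on top. Grip across y (54 mm). Origin: centre of the underside; z up.
- board_mini: Mini white breadboard, like the large one but 46 (x) x 35 (y) x 9.5 mm. Grip across y (35 mm). Origin: centre of the underside; z up.
- sensor: Ultrasonic distance sensor lying on its back: block 46 (x) x 22 (y) x 9 mm, with a blue top, bearing two metal cylinders 16 mm across, side by side along x (at x = -13 and +13 mm), reaching z = 21 mm. Grip the block across y (22 mm). Origin: centre of the underside; z up.
- servo: Black servo motor standing upright: body 40 (x) x 20 (y) x 37 mm; ears 54 (x) x 18 (y) mm at z 27..30 mm; a white horn 28 x 6 mm on top at x = +10 mm, up to z = 44 mm. Grip the body across y (20 mm), best at 10 to 25 mm height. Origin: centre of the underside; z up.
- dial: Potentiometer dial: grey block 36 (x) x 28 (y) x 12 mm with a fixed black round knob, 20 mm across, on top, reaching z = 28 mm. Grip the block across y (28 mm). Origin: centre of the underside; z up.
- battery_holder: Bystander: black holder with two round cells side by side along x, 58 (x) x 32 (y) x 21 mm. Origin: centre of the underside; z up.
- controller: Bystander: narrow green controller board with two black header rows along x, 54 (x) x 24 (y) x 12 mm. Origin: centre of the underside; z up.
- spool: Bystander: round solder spool standing on its flange, 42 mm across, 30 mm high. Origin: centre of the underside; z up.
There are look-alikes about, which are no part of the job. Leave any red or yellow look-alike of the board_large alone.

How it is judged (in metres and radians):
At the end, for the whole second after the job is handed in: Large breadboard in the big, sensor in the small compartment of tray_two; mini breadboard in the near, dial in the middle, servo in the far compartment of tray_three. Each on the compartment floor (within 4 mm), upright (tilt under 0.12 rad), at any spot and yaw inside it, released and at rest (x of board_large in the frame of tray_two between -0.087 and 0.003 m and y of board_large in the frame of tray_two between -0.05 and 0.05 m and x of sensor in the frame of tray_two between 0.026 and 0.094 m and y of sensor in the frame of tray_two between -0.055 and 0.055 m and x of board_mini in the frame of tray_three between -0.107 and -0.045 m and y of board_mini in the frame of tray_three between -0.055 and 0.055 m and x of dial in the frame of tray_three between -0.031 and 0.031 m and y of dial in the frame of tray_three between -0.055 and 0.055 m and x of servo in the frame of tray_three between 0.045 and 0.107 m and y of servo in the frame of tray_three between -0.055 and 0.055 m and z of board_large in the frame of tray_two between 0 and 0.008 m and angle between each of board_large, sensor, board_mini, dial, servo's own z axis and vertical below 0.12 rad and linear speed of each of board_large, sensor, board_mini, dial, servo below 0.02 m/s and angular speed of each of board_large, sensor, board_mini, dial, servo below 0.2 rad/s and z of sensor in the frame of tray_two between 0 and 0.008 m and z of board_mini in the frame of tray_three between 0 and 0.008 m and z of dial in the frame of tray_three between 0 and 0.008 m and z of servo in the frame of tray_three between 0 and 0.008 m); the robot touches nothing.
It fails at once if the battery holder is moved more than 30 mm (distance of battery_holder from where it was at the start of the episode above 0.03 m).
It fails at once if the controller board is moved more than 30 mm (distance of controller from where it was at the start of the episode above 0.03 m).
It fails at once if the solder spool is moved more than 30 mm (distance of spool from where it was at the start of the episode above 0.03 m).
It also fails if it takes over 125 s, if anything falls off the work surface, if the arm or the gripper's body presses on something with over 40 N, if the wrist force passes 120 N, or if a joint passes its speed limit or range.

## Working session

There is one attempt and no reset: what is moved stays moved. The work goes in short steps, Python scripts to look and compute and a tool call to move; the robot and the scene stay as the last step left them, time stands still between calls to the robot, and variables do not carry over. Pictures are saved under pics/ and viewed, at most 14 in all, crops included, and the job is handed in when it is done.

Besides the shell and the picture viewer there is one more tool, called after "Emit:" as name(argument=value, ...), one argument or row to a line, values as JSON. apply_moves: Moves the arm, as the interface text tells. Its arguments: {"type":"object","properties":{"moves":{"type":"array"},"hand":{"type":"number"}},"required":["moves"]}

```bash
mkdir -p pics; python3 - <<'E'
from station import r, imaging, models
import cv2,numpy as np
for n in ("top","side"):
    p=imaging.capture(n); cv2.imwrite(f"pics/{n}0.png",p["frame"])
    print(n,p["intrinsics"],p["eye"],p["orientation"])
s=r.sense(); print(s["time_s"],s["tcp_pos"],s["ee_rot"],r.pinch_z)
E
```

```text
top [[413.00613716   0.         278.63898291]
 [  0.         413.00613716 213.10691748]
 [  0.           0.           1.        ]] [ 0.39191336 -0.00421504  0.80239848] [[-0.0194415  -0.9922919   0.12238794]
 [-0.9997954   0.01997873  0.00316375]
 [-0.00558452 -0.12230139 -0.9924773 ]]
side [[472.51138566   0.         278.17147068]
 [  0.         472.51138566 210.44250281]
 [  0.           0.           1.        ]] [0.04165117 0.55034715 0.81858414] [[-0.77299537 -0.47716918  0.41807623]
 [-0.63430343  0.56913215 -0.52320909]
 [ 0.01171863 -0.66962539 -0.74260656]]
0.1 [ 0.25108911 -0.57175574  0.22158175] [[-9.15658316e-01 -4.01956374e-01 -9.59508937e-04]
 [-4.01957480e-01  9.15656673e-01  1.74372171e-03]
 [ 1.77680707e-04  1.98233508e-03 -9.99998019e-01]] 0.0187
```

View pics/top0.png

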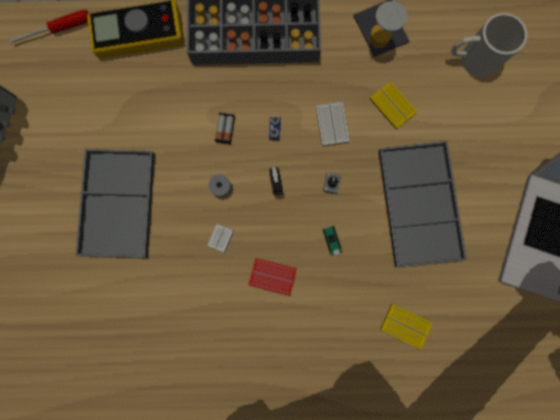

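View pics/side0.png

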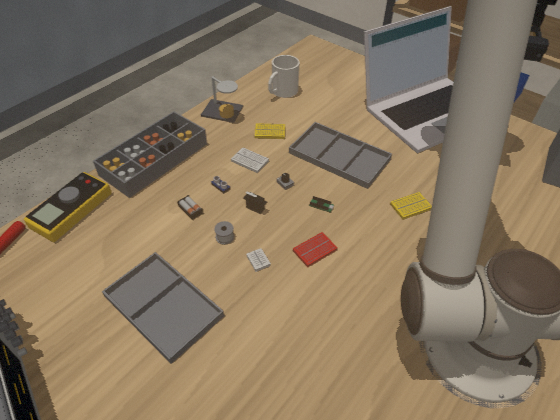

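The top view shows the large white board at (333,124). Its look-alikes are yellow at (394,105) and (407,326), and red at (273,277). The mini board is at (220,238), sensor (275,128), servo (276,181), dial (332,182), tray_two (117,204) and tray_three (421,205). Bystanders are the battery holder (226,128), spool (220,186) and controller (332,240). The description says white, so I choose (333,124). Next I fit poses to the silhouettes and make one close crop.

```bash
cat > h.py <<'E'
from station import r, imaging, models
import cv2,numpy as np
from scipy.optimize import minimize
def box(a,b,z0,z1,cx=0): return np.array([[cx+i*a/2,j*b/2,z] for i in(-1,1) for j in(-1,1) for z in(z0,z1)])
def cyl(d,z0,z1,cx=0):
    t=np.arange(0,2*np.pi,.4); return np.array([[cx+d/2*np.cos(u),d/2*np.sin(u),z] for u in t for z in(z0,z1)])
M={k:[p/1000 for p in v] for k,v in dict(
 tray_two=[box(208,132,0,20)],tray_three=[box(232,132,0,20)],board_large=[box(82,54,0,9.5)],board_mini=[box(46,35,0,9.5)],
 sensor=[box(46,22,0,9),cyl(16,9,21,-13),cyl(16,9,21,13)],servo=[box(40,20,0,37),box(54,18,27,30),box(28,6,37,44,10)],
 dial=[box(36,28,0,12),cyl(20,12,28)],battery_holder=[box(58,32,0,21)],controller=[box(54,24,0,12)],spool=[cyl(42,0,30)]).items()}
def proj(p,X):
    c=(X-p["eye"])@p["orientation"]; u=c@np.asarray(p["intrinsics"]).T
    return u[:,:2]/u[:,2:]
def ray(p,uv,z):
    d=p["orientation"]@np.linalg.solve(p["intrinsics"],[uv[0],uv[1],1]); return p["eye"]+d*(z-p["eye"][2])/d[2]
def sil(p,name,q,z=0):
    c,s=np.cos(q[2]),np.sin(q[2]); R=np.array([[c,-s,0],[s,c,0],[0,0,1]]); S=4
    m=np.zeros((420*S,560*S),np.uint8)
    for b in M[name]:
        h=cv2.convexHull(((proj(p,b@R.T+[q[0],q[1],z])+.5)*S).astype(np.int32)); cv2.fillConvexPoly(m,h,1)
    return cv2.resize(m.astype(np.float32),(560,420),interpolation=cv2.INTER_AREA)
def cut(p,name,near=None):
    L=models.cut_out(p,name)
    if near is not None:
        L=sorted(L,key=lambda d:np.hypot(*(np.argwhere(d["region"]).mean(0)[::-1]-near)))
    return L[0] if L else None
def fit(obs,name,q0,z=0):
    """obs: list of (picture, region)"""
    def f(v):
        q=[v[0]/1000,v[1]/1000,v[2]/50]
        e=0
        for p,g in obs:
            m=sil(p,name,q,z); e+=1-np.minimum(m,g).sum()/np.maximum(m,g).sum()
        return e/len(obs)
    best=None
    for y in ([q0[2]] if q0[2] is not None else np.arange(0,np.pi,np.pi/6)):
        v=np.array([q0[0]*1000,q0[1]*1000,y*50])
        o=minimize(f,v,method="Nelder-Mead",options=dict(initial_simplex=v+np.array([[0,0,0],[6,0,0],[0,6,0],[0,0,8]]),xatol=.1,fatol=1e-4,maxiter=150))
        if best is None or o.fun<best.fun: best=o
    v=best.x; return np.array([v[0]/1000,v[1]/1000,v[2]/50]),best.fun
E
cat > a.py <<'E'
from h import *
T=imaging.capture("top"); S=imaging.capture("side")
pix=dict(tray_two=(117,204),tray_three=(421,205),board_large=(333,124),board_mini=(220,238),sensor=(275,128),servo=(276,181),dial=(332,182),battery_holder=(226,128),controller=(332,240),spool=(220,186))
for n,c in pix.items():
    z=np.ptp(M[n][0][:,2])/2; P=ray(T,c,z); y0=0 if 'tray' in n else None
    obs=[]; info=[]
    for p in (T,S):
        d=cut(p,n,proj(p,P[None])[0])
        if d is None: info.append("none"); continue
        g=d["region"].astype(np.float32); ce=np.argwhere(g).mean(0)[::-1]
        if np.hypot(*(ce-proj(p,P[None])[0]))<15: obs.append((p,g))
        info.append(round(d["confidence"],2))
    out=[]
    for o in ([obs]+[[x] for x in obs] if len(obs)>1 else [obs]):
        q,e=fit(o,n,(P[0],P[1],y0)); out.append(f"{q[0]:.4f} {q[1]:.4f} {np.degrees(q[2]):.1f} e{e:.2f}")
    print(n,info,out)
crop=T["frame"][90:160,290:430]; cv2.imwrite("pics/crop.png",cv2.resize(crop,None,fx=4,fy=4,interpolation=cv2.INTER_CUBIC))
E
time python3 a.py
```

```text
tray_two [0.67, 0.69] ['0.5159 0.3142 -2.6 e0.02', '0.5157 0.3146 -2.8 e0.02', '0.5156 0.3141 -2.5 e0.02']
tray_three [0.97, 0.75] ['0.5022 -0.2768 5.5 e0.03', '0.5023 -0.2760 5.4 e0.02', '0.5023 -0.2785 4.7 e0.03']
board_large [0.74, 0.71] ['0.6671 -0.1117 7.0 e0.05', '0.6675 -0.1114 7.3 e0.05', '0.6663 -0.1123 187.0 e0.04']
board_mini [0.73, 0.89] ['0.4438 0.1128 156.6 e0.12', '0.4441 0.1130 156.0 e0.05', '0.4445 0.1113 154.0 e0.18']
sensor [0.6, 0.77] ['0.6603 0.0035 173.2 e0.13', '0.6604 0.0040 173.3 e0.15', '0.6605 0.0025 173.4 e0.09']
servo [0.59, 0.6] ['0.5481 0.0031 8.2 e0.09', '0.5477 0.0031 8.2 e0.08', '0.5492 0.0025 185.4 e0.09']
dial [0.79, 0.75] ['0.5470 -0.1061 165.7 e0.16', '0.5471 -0.1058 -15.5 e0.11', '0.5468 -0.1072 159.1 e0.19']
battery_holder [0.97, 0.72] ['0.6605 0.1025 -10.4 e0.18', '0.6605 0.1020 -5.7 e0.13', '0.6594 0.1045 -14.6 e0.22']
controller [0.8, 0.71] ['0.4339 -0.1039 17.0 e0.14', '0.4339 -0.1028 197.0 e0.16', '0.4336 -0.1044 18.3 e0.11']
spool [0.9, 0.87] ['0.5438 0.1112 99.4 e0.06', '0.5440 0.1116 32.8 e0.05', '0.5441 0.1105 21.4 e0.06']
real	1m31.734s
user	2m30.346s
sys	1m2.549s
```

View pics/crop.png

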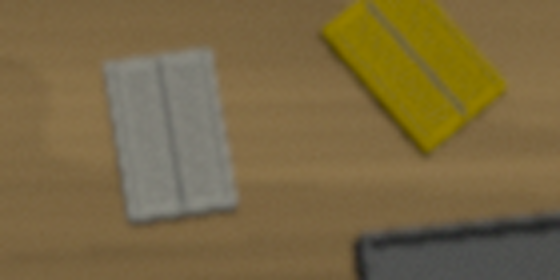

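The crop shows the plain white large board (picture pixel 333,124) apart from the yellow look-alike, so the choice stands. The fits from both views agree, so next I plan the moves.

```bash
cat > plan.py <<'E'
import sys,numpy as np
from station import r
t2=(.5159,.3142,-2.6);t3=(.5022,-.2768,5.4)
def comp(t,x): a=np.radians(t[2]); return (t[0]+x*np.cos(a),t[1]+x*np.sin(a),t[2])
G=dict(large=(.667,-.1118,7.0),mini=(.4440,.1125,-24.),sensor=(.6603,.0033,-6.8),servo=(.5482,.003,7.5),dial=(.547,-.1063,-16),
 Plarge=comp(t2,-.042),Psensor=comp(t2,.060),Pmini=comp(t3,-.076),Pdial=comp(t3,0),Pservo=comp(t3,.076))
s=r.sense(); p=np.array(s["tcp_pos"]); R=np.array(s["ee_rot"]); yaw=np.degrees(np.arctan2(-R[1,0],-R[0,0]))
print("t",round(s["time_s"],2),"tcp",p.round(4),"yaw %.1f"%yaw,"tilt %.2f"%np.degrees(np.arccos(-R[2,2])),"w",round(s["gripper_width"],3),"F",np.round(s["wrist_force"],1))
for n in sys.argv[1:]:
    x,y,a=G[n]; d=(a-yaw+90)%180-90; b=np.radians(yaw+d)
    dx,dy=x-p[0],y-p[1]
    print(n,"turn %.1f"%-d,"then tool x %.4f y %.4f"%(-dx*np.cos(b)-dy*np.sin(b),-dx*np.sin(b)+dy*np.cos(b)),"r at end %.2f"%np.hypot(x,y))
    p=np.array([x,y,p[2]]); yaw+=d
E
python3 plan.py large Plarge sensor Psensor mini Pmini dial Pdial servo Pservo
```

```text
t 1.2 tcp [ 0.2513 -0.5722  0.2225] yaw 23.7 tilt 0.00 w 0.999 F [0.6 0.5 0.1]
large turn 16.7 then tool x -0.4687 y 0.4063 r at end 0.68
Plarge turn 9.6 then tool x 0.2123 y 0.4187 r at end 0.57
sensor turn 4.2 then tool x -0.2221 y -0.2885 r at end 0.66
Psensor turn -4.2 then tool x 0.0984 y 0.3040 r at end 0.65
mini turn 21.4 then tool x 0.0395 y -0.2354 r at end 0.46
Pmini turn -29.4 then tool x 0.0547 y -0.3930 r at end 0.51
dial turn 21.4 then tool x -0.0668 y 0.2040 r at end 0.56
Pdial turn -21.4 then tool x 0.0606 y -0.1655 r at end 0.57
servo turn -2.1 then tool x -0.0821 y 0.2714 r at end 0.55
Pservo turn 2.1 then tool x -0.0039 y -0.2742 r at end 0.64
```

Emit:
apply_moves(
  moves=[
    [[0,0,0],5.6],
    [[0,0,0],5.6],
    [[0,0,0],5.5],
    [[-0.029,0.0252,0],0],
    [[-0.029,0.0252,0],0],
  ],
  hand=0.072,
)

```text
time_s: 1.62
tcp_pos: [0.3021, -0.5154, 0.222]
ee_rot: [[-0.993, -0.118, -0.0], [-0.118, 0.993, 0.0], [0.0, 0.0, -1.0]]
wrist_force: [0.7, -0.4, 0.2]
gripper_width: 0.837
gripper_force: 0.0
```

Emit:
apply_moves(
  moves=[
    [[-0.029,0.0252,0],0],
    [[-0.029,0.0252,0],0],
    [[-0.029,0.0252,0],0],
    [[-0.029,0.0252,0],0],
    [[-0.029,0.0252,0],0],
  ],
)

```text
time_s: 2.03
tcp_pos: [0.4323, -0.3709, 0.2228]
ee_rot: [[-0.993, -0.122, 0.0], [-0.122, 0.993, -0.0], [-0.0, -0.0, -1.0]]
wrist_force: [0.4, -0.9, -0.3]
gripper_width: 0.83
gripper_force: 0.0
```

Emit:
apply_moves(
  moves=[
    [[-0.029,0.0252,0],0],
    [[-0.029,0.0252,0],0],
    [[-0.029,0.0252,0],0],
    [[-0.029,0.0252,0],0],
    [[-0.029,0.0252,0],0],
  ],
)

```text
time_s: 2.45
tcp_pos: [0.5609, -0.2279, 0.2229]
ee_rot: [[-0.992, -0.122, 0.0], [-0.122, 0.992, -0.0], [-0.0, -0.0, -1.0]]
wrist_force: [0.6, -0.5, -0.4]
gripper_width: 0.828
gripper_force: 0.0
```

Emit:
apply_moves(
  moves=[
    [[-0.029,0.0252,0.01],0],
    [[-0.029,0.0252,0.01],0],
    [[0,0,0.04],0],
    [[0,0,0.04],0],
    [[0,0,0],0],
  ],
)

```text
time_s: 2.87
tcp_pos: [0.6059, -0.1705, 0.1138]
ee_rot: [[-0.992, -0.121, -0.017], [-0.121, 0.993, 0.004], [0.016, 0.006, -1.0]]
wrist_force: [-2.2, -0.0, -1.9]
gripper_width: 0.826
gripper_force: 0.0
```

```bash
python3 plan.py large; python3 - <<'E'
from h import *
p=imaging.capture("wrist"); cv2.imwrite("pics/w1.png",p["frame"])
E
```

```text
t 2.87 tcp [ 0.6059 -0.1705  0.1138] yaw 7.0 tilt 0.98 w 0.826 F [-2.2 -0.  -1.9]
large turn -0.0 then tool x -0.0678 y 0.0508 r at end 0.68
```

View pics/w1.png

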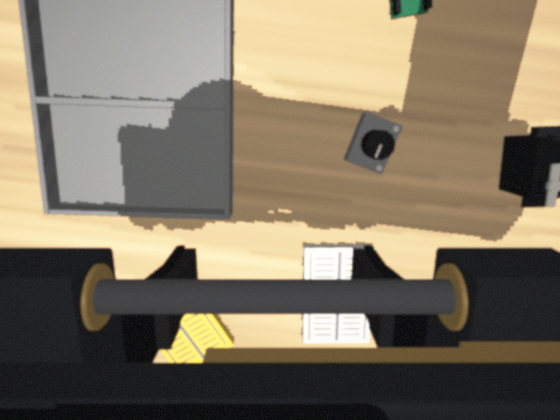

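The wrist view shows the fingers still short of the white board (335,290), with the yellow one at (200,340). I need about 85 mm more, as planned.

Emit:
apply_moves(
  moves=[
    [[-0.0226,0.0169,0],0],
    [[-0.0226,0.0169,0],0],
    [[-0.0226,0.017,0],0],
    [[0,0,0.03],0],
    [[0,0,0],0],
  ],
)

```text
time_s: 3.33
tcp_pos: [0.6719, -0.1129, 0.0912]
ee_rot: [[-0.992, -0.122, -0.003], [-0.122, 0.992, 0.001], [0.003, 0.001, -1.0]]
wrist_force: [-2.0, -0.1, -1.9]
gripper_width: 0.829
gripper_force: 0.0
```

```bash
python3 plan.py large
```

```text
t 3.33 tcp [ 0.6719 -0.1129  0.0912] yaw 7.0 tilt 0.18 w 0.829 F [-2.  -0.1 -1.9]
large turn 0.0 then tool x 0.0047 y 0.0017 r at end 0.68
```

Emit:
apply_moves(
  moves=[
    [[0.0047,0.0017,0.03],0],
    [[0,0,0.03],0],
    [[0,0,0.015],0],
    [[0,0,0.008],0],
    [[0,0,0],0],
  ],
)

```text
time_s: 3.75
tcp_pos: [0.6672, -0.1137, 0.0099]
ee_rot: [[-0.993, -0.121, -0.001], [-0.121, 0.993, -0.0], [0.001, -0.0, -1.0]]
wrist_force: [0.4, 0.1, -0.4]
gripper_width: 0.825
gripper_force: 0.0
```

```bash
python3 plan.py large; python3 - <<'E'
from h import *
p=imaging.capture("side"); cv2.imwrite("pics/s1.png",cv2.resize(p["frame"][100:250,180:380],None,fx=3,fy=3))
E
```

```text
t 3.75 tcp [ 0.6672 -0.1137  0.0099] yaw 7.0 tilt 0.07 w 0.825 F [ 0.4  0.1 -0.4]
large turn -0.0 then tool x -0.0001 y 0.0019 r at end 0.68
```

View pics/s1.png

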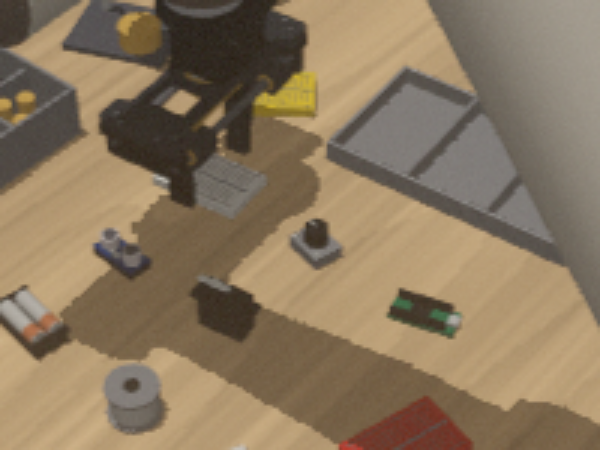

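The side crop shows the fingers on either side of the white board (225,185 in the crop). I descend the last few mm and close.

Emit:
apply_moves(
  moves=[
    [[0,0.0019,0.004],0],
    [[0,0,0.003],0],
    [[0,0,0],0],
    [[0,0,0],0],
  ],
)

```text
time_s: 4.13
tcp_pos: [0.6675, -0.1108, 0.0033]
ee_rot: [[-0.993, -0.122, 0.001], [-0.122, 0.993, -0.0], [-0.001, -0.0, -1.0]]
wrist_force: [-0.3, -1.0, -0.1]
gripper_width: 0.828
gripper_force: 0.0
```

Emit:
apply_moves(
  moves=[
    [[0,0,0],0],
    [[0,0,0],0],
    [[0,0,0],0],
    [[0,0,0],0],
    [[0,0,0],0],
  ],
  hand=0.03,
)

```text
time_s: 4.55
tcp_pos: [0.6673, -0.1108, 0.0027]
ee_rot: [[-0.993, -0.122, 0.0], [-0.122, 0.993, -0.0], [-0.0, -0.0, -1.0]]
wrist_force: [-1.7, 0.7, 0.5]
gripper_width: 0.61
gripper_force: 30.0
```

Emit:
apply_moves(
  moves=[
    [[0,0,-0.01],0],
    [[0,0,-0.025],0],
    [[0,0,-0.035],4.8],
    [[0,0,-0.03],4.8],
    [[0,0,0],0],
  ],
)

```text
time_s: 4.97
tcp_pos: [0.6718, -0.1113, 0.1113]
ee_rot: [[-0.999, 0.046, 0.014], [0.046, 0.999, -0.002], [-0.014, -0.001, -1.0]]
wrist_force: [0.5, -0.5, 0.4]
gripper_width: 0.615
gripper_force: 30.0
```

```bash
python3 plan.py Plarge; python3 - <<'E'
from h import *
p=imaging.capture("wrist"); cv2.imwrite("pics/w2.png",p["frame"])
E
```

```text
t 4.97 tcp [ 0.6718 -0.1113  0.1113] yaw -2.6 tilt 0.83 w 0.615 F [ 0.5 -0.5  0.4]
Plarge turn -0.0 then tool x 0.2170 y 0.4180 r at end 0.57
```

View pics/w2.png

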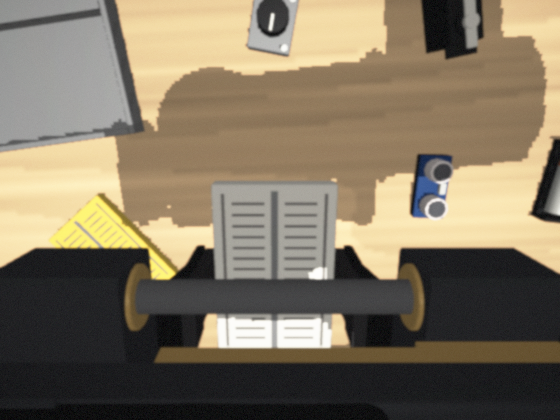

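The large board is held level and square, with the sensor visible at (432,185). I carry it to tray_two.

Emit:
apply_moves(
  moves=[
    [[0.0177,0.0348,0],0],
    [[0.0177,0.0348,0],0],
    [[0.0177,0.0348,0],0],
    [[0.0177,0.0348,0],0],
    [[0.0177,0.0348,0],0],
  ],
)

```text
time_s: 5.43
tcp_pos: [0.585, 0.0681, 0.1018]
ee_rot: [[-0.999, 0.045, -0.002], [0.045, 0.999, -0.0], [0.002, -0.0, -1.0]]
wrist_force: [0.9, 0.9, 0.1]
gripper_width: 0.618
gripper_force: 30.0
```

Emit:
apply_moves(
  moves=[
    [[0.0177,0.0348,0],0],
    [[0.0177,0.0348,0],0],
    [[0.0177,0.0348,0],0],
    [[0.0177,0.0348,0],0],
    [[0.0177,0.0348,0],0],
  ],
)

```text
time_s: 5.85
tcp_pos: [0.5044, 0.246, 0.1021]
ee_rot: [[-0.999, 0.045, -0.001], [0.045, 0.999, -0.001], [0.001, -0.001, -1.0]]
wrist_force: [1.7, 1.0, 0.2]
gripper_width: 0.616
gripper_force: 30.0
```

Emit:
apply_moves(
  moves=[
    [[0.0177,0.0348,0],0],
    [[0.0177,0.0348,0],0],
    [[0,0,0.02],0],
    [[0,0,0.02],0],
    [[0,0,0],0],
  ],
)

```text
time_s: 6.27
tcp_pos: [0.4707, 0.3143, 0.0584]
ee_rot: [[-0.999, 0.044, -0.007], [0.044, 0.999, -0.006], [0.007, -0.006, -1.0]]
wrist_force: [-0.9, -0.5, -1.6]
gripper_width: 0.613
gripper_force: 30.0
```

```bash
python3 plan.py Plarge
```

```text
t 6.27 tcp [0.4707 0.3143 0.0584] yaw -2.5 tilt 0.54 w 0.613 F [-0.9 -0.5 -1.6]
Plarge turn 0.1 then tool x -0.0032 y 0.0019 r at end 0.57
```

Emit:
apply_moves(
  moves=[
    [[0,0,0.02],0],
    [[0,0,0.02],0],
    [[0,0,0.01],0],
    [[0,0,0.004],0],
    [[0,0,0],0],
  ],
)

```text
time_s: 6.68
tcp_pos: [0.4738, 0.3152, 0.008]
ee_rot: [[-0.999, 0.046, -0.001], [0.046, 0.999, -0.002], [0.001, -0.002, -1.0]]
wrist_force: [-0.3, 1.1, 0.1]
gripper_width: 0.613
gripper_force: 30.0
```

```bash
python3 plan.py Plarge
```

```text
t 6.68 tcp [0.4738 0.3152 0.008 ] yaw -2.6 tilt 0.11 w 0.613 F [-0.3  1.1  0.1]
Plarge turn -0.0 then tool x -0.0001 y 0.0009 r at end 0.57
```

Emit:
apply_moves(
  moves=[
    [[0,0,0],0],
    [[0,0,0],0],
    [[0,0,0],0],
    [[0,0,0],0],
    [[0,0,-0.01],0],
  ],
  hand=0.072,
)

```text
time_s: 7.1
tcp_pos: [0.4731, 0.3151, 0.0178]
ee_rot: [[-0.999, 0.046, -0.002], [0.046, 0.999, -0.002], [0.002, -0.002, -1.0]]
wrist_force: [-0.2, -0.2, 0.4]
gripper_width: 0.816
gripper_force: 0.0
```

Emit:
apply_moves(
  moves=[
    [[0,0,-0.03],0],
    [[0,0,-0.03],4.2],
    [[0,0,-0.03],0],
    [[-0.0222,-0.0288,0],0],
    [[-0.0222,-0.0288,0],0],
  ],
)

```text
time_s: 7.52
tcp_pos: [0.5124, 0.2554, 0.1126]
ee_rot: [[-0.993, 0.114, 0.006], [0.114, 0.993, 0.005], [-0.005, 0.005, -1.0]]
wrist_force: [-0.5, 0.1, -0.5]
gripper_width: 0.826
gripper_force: 0.0
```

Emit:
apply_moves(
  moves=[
    [[-0.0222,-0.0288,0],0],
    [[-0.0222,-0.0288,0],0],
    [[-0.0222,-0.0288,0],0],
    [[-0.0222,-0.0288,0],0],
    [[-0.0222,-0.0288,0],0],
  ],
  hand=0.045,
)

```text
time_s: 7.93
tcp_pos: [0.6052, 0.0958, 0.1099]
ee_rot: [[-0.993, 0.118, 0.001], [0.118, 0.993, 0.0], [-0.001, 0.001, -1.0]]
wrist_force: [-0.4, 0.5, -0.1]
gripper_width: 0.558
gripper_force: 0.0
```

Emit:
apply_moves(
  moves=[
    [[-0.0222,-0.0288,0],0],
    [[-0.0222,-0.0288,0],0],
    [[-0.0222,-0.0288,0],0],
    [[0,0,0.02],0],
    [[0,0,0],0],
  ],
)

```text
time_s: 8.35
tcp_pos: [0.6588, 0.0015, 0.086]
ee_rot: [[-0.992, 0.123, -0.005], [0.123, 0.992, 0.0], [0.005, -0.001, -1.0]]
wrist_force: [-0.6, -0.1, -1.5]
gripper_width: 0.518
gripper_force: 0.0
```

```bash
python3 plan.py sensor
```

```text
t 8.35 tcp [0.6588 0.0015 0.086 ] yaw -7.0 tilt 0.29 w 0.518 F [-0.6 -0.1 -1.5]
sensor turn -0.2 then tool x -0.0013 y 0.0020 r at end 0.66
```

Emit:
apply_moves(
  moves=[
    [[0,0.002,0.03],0],
    [[0,0,0.03],0],
    [[0,0,0.015],0],
    [[0,0,0.007],0],
    [[0,0,0.003],0],
  ],
)

```text
time_s: 8.77
tcp_pos: [0.6598, 0.0065, 0.0031]
ee_rot: [[-0.993, 0.117, -0.002], [0.117, 0.993, -0.001], [0.002, -0.001, -1.0]]
wrist_force: [1.0, -0.2, 0.0]
gripper_width: 0.514
gripper_force: 0.0
```

Emit:
apply_moves(
  moves=[
    [[0,0,0],0],
    [[0,0,0],0],
    [[0,0,0],0],
  ],
)

```text
time_s: 9.02
tcp_pos: [0.6616, 0.0062, 0.0054]
ee_rot: [[-0.993, 0.118, 0.003], [0.118, 0.993, 0.001], [-0.003, 0.001, -1.0]]
wrist_force: [-0.3, -0.6, 0.5]
gripper_width: 0.52
gripper_force: 0.0
```

Emit:
apply_moves(
  moves=[
    [[0,0,0],0],
    [[0,0,0],0],
    [[0,0,0],0],
    [[0,0,0],0],
    [[0,0,0],0],
  ],
  hand=0.005,
)

```text
time_s: 9.43
tcp_pos: [0.6605, 0.0057, 0.0037]
ee_rot: [[-0.993, 0.118, 0.0], [0.118, 0.993, -0.0], [-0.0, -0.0, -1.0]]
wrist_force: [-0.2, -0.4, 0.3]
gripper_width: 0.244
gripper_force: 30.0
```

```bash
python3 plan.py sensor Psensor
```

```text
t 9.43 tcp [0.6605 0.0057 0.0037] yaw -6.8 tilt 0.00 w 0.244 F [-0.2 -0.4  0.3]
sensor turn 0.0 then tool x -0.0000 y -0.0024 r at end 0.66
Psensor turn -4.2 then tool x 0.0984 y 0.3040 r at end 0.65
```

Emit:
apply_moves(
  moves=[
    [[0,0,-0.01],0],
    [[0,0,-0.025],0],
    [[0,0,-0.03],-4.2],
    [[0,0,-0.03],0],
    [[0.0123,0.0377,0],0],
  ],
)

```text
time_s: 9.85
tcp_pos: [0.6555, 0.0401, 0.1065]
ee_rot: [[-0.999, 0.05, 0.014], [0.05, 0.999, 0.0], [-0.014, 0.001, -1.0]]
wrist_force: [2.2, 1.8, 0.5]
gripper_width: 0.243
gripper_force: 30.0
```

Emit:
apply_moves(
  moves=[
    [[0.0123,0.0377,0],0],
    [[0.0123,0.0377,0],0],
    [[0.0123,0.0377,0],0],
    [[0.0123,0.0377,0],0],
    [[0.0123,0.0377,0],0],
  ],
)

```text
time_s: 10.27
tcp_pos: [0.5964, 0.2367, 0.0996]
ee_rot: [[-0.999, 0.045, 0.001], [0.045, 0.999, 0.0], [-0.001, 0.0, -1.0]]
wrist_force: [0.5, 0.0, -0.2]
gripper_width: 0.245
gripper_force: 30.0
```

Emit:
apply_moves(
  moves=[
    [[0.0123,0.0377,0],0],
    [[0.0123,0.0377,0],0],
    [[0,0,0.02],0],
    [[0,0,0.02],0],
    [[0,0,0],0],
  ],
)

```text
time_s: 10.68
tcp_pos: [0.573, 0.3109, 0.055]
ee_rot: [[-0.999, 0.045, -0.006], [0.045, 0.999, -0.004], [0.006, -0.004, -1.0]]
wrist_force: [-0.2, -0.7, -0.9]
gripper_width: 0.249
gripper_force: 30.0
```

```bash
python3 plan.py Psensor
```

```text
t 10.68 tcp [0.573  0.3109 0.055 ] yaw -2.6 tilt 0.44 w 0.249 F [-0.2 -0.7 -0.9]
Psensor turn 0.0 then tool x -0.0028 y 0.0007 r at end 0.65
```

Emit:
apply_moves(
  moves=[
    [[0,0,0.02],0],
    [[0,0,0.015],0],
    [[0,0,0.01],0],
    [[0,0,0.005],0],
    [[0,0,0],0],
  ],
)

```text
time_s: 11.1
tcp_pos: [0.5762, 0.3111, 0.0087]
ee_rot: [[-0.999, 0.045, -0.0], [0.045, 0.999, -0.001], [0.0, -0.001, -1.0]]
wrist_force: [0.1, 0.0, 0.3]
gripper_width: 0.245
gripper_force: 30.0
```

Emit:
apply_moves(
  moves=[
    [[0,0,0],0],
    [[0,0,0],0],
    [[0,0,0],0],
    [[0,0,0],0],
    [[0,0,-0.01],0],
  ],
  hand=0.045,
)

```text
time_s: 11.52
tcp_pos: [0.5747, 0.3106, 0.0173]
ee_rot: [[-0.999, 0.046, -0.003], [0.046, 0.999, -0.002], [0.003, -0.002, -1.0]]
wrist_force: [-0.5, -0.4, -0.5]
gripper_width: 0.493
gripper_force: 0.0
```

Emit:
apply_moves(
  moves=[
    [[0,0,-0.03],0],
    [[0,0,-0.03],7.1],
    [[0,0,-0.03],7.1],
    [[0,0,0],7.1],
    [[0,0,0],0],
  ],
)

```text
time_s: 11.93
tcp_pos: [0.5771, 0.3125, 0.1123]
ee_rot: [[-0.914, 0.407, 0.005], [0.407, 0.914, 0.004], [-0.003, 0.006, -1.0]]
wrist_force: [-0.5, -0.2, -0.3]
gripper_width: 0.512
gripper_force: 0.0
```

Emit:
apply_moves(
  moves=[
    [[0.0066,-0.0392,0],0],
    [[0.0066,-0.0392,0],0],
    [[0.0066,-0.0392,0],0],
    [[0.0066,-0.0392,0],0],
    [[0.0066,-0.0392,0],0],
  ],
  hand=0.055,
)

```text
time_s: 12.35
tcp_pos: [0.4642, 0.1437, 0.1078]
ee_rot: [[-0.916, 0.401, -0.002], [0.401, 0.916, -0.001], [0.001, -0.002, -1.0]]
wrist_force: [-0.7, -0.7, -0.2]
gripper_width: 0.629
gripper_force: 0.0
```

Emit:
apply_moves(
  moves=[
    [[0.0066,-0.0392,0],0],
    [[0,0,0.02],0],
    [[0,0,0.02],0],
    [[0,0,0],0],
    [[0,0,0],0],
  ],
)

```text
time_s: 12.77
tcp_pos: [0.4436, 0.1118, 0.0679]
ee_rot: [[-0.915, 0.403, -0.003], [0.403, 0.915, -0.002], [0.002, -0.003, -1.0]]
wrist_force: [0.7, 0.7, 0.7]
gripper_width: 0.636
gripper_force: 0.0
```

```bash
python3 plan.py mini
```

```text
t 12.77 tcp [0.4436 0.1118 0.0679] yaw -23.8 tilt 0.20 w 0.636 F [0.7 0.7 0.7]
mini turn 0.2 then tool x -0.0001 y 0.0008 r at end 0.46
```

Emit:
apply_moves(
  moves=[
    [[0,0.0005,0.03],0],
    [[0,0,0.02],0],
    [[0,0,0.01],0],
    [[0,0,0.005],0],
    [[0,0,0],0],
  ],
)

```text
time_s: 13.18
tcp_pos: [0.4447, 0.1131, 0.0031]
ee_rot: [[-0.915, 0.404, -0.001], [0.404, 0.915, -0.001], [0.001, -0.001, -1.0]]
wrist_force: [0.3, -0.5, 0.0]
gripper_width: 0.632
gripper_force: 0.0
```

Emit:
apply_moves(
  moves=[
    [[0,0,0],0],
    [[0,0,0],0],
  ],
)

```text
time_s: 13.35
tcp_pos: [0.4455, 0.1135, 0.0045]
ee_rot: [[-0.915, 0.404, 0.002], [0.404, 0.915, 0.001], [-0.001, 0.002, -1.0]]
wrist_force: [-0.6, 0.4, -1.0]
gripper_width: 0.628
gripper_force: 0.0
```

Emit:
apply_moves(
  moves=[
    [[0,0,0],0],
    [[0,0,0],0],
    [[0,0,0],0],
    [[0,0,0],0],
    [[0,0,0],0],
  ],
  hand=0.015,
)

```text
time_s: 13.77
tcp_pos: [0.4447, 0.113, 0.0039]
ee_rot: [[-0.914, 0.405, 0.0], [0.405, 0.914, 0.0], [-0.0, 0.0, -1.0]]
wrist_force: [-0.7, 0.4, 2.3]
gripper_width: 0.396
gripper_force: 30.0
```

```bash
python3 plan.py Pmini
```

```text
t 13.77 tcp [0.4447 0.113  0.0039] yaw -23.9 tilt 0.03 w 0.396 F [-0.7  0.4  2.3]
Pmini turn -29.3 then tool x 0.0555 y -0.3934 r at end 0.51
```

Emit:
apply_moves(
  moves=[
    [[0,0,-0.01],0],
    [[0,0,-0.025],-5.9],
    [[0,0,-0.03],-5.9],
    [[0,0,-0.03],-5.9],
    [[0,0,0],-5.8],
  ],
)

```text
time_s: 14.18
tcp_pos: [0.448, 0.1147, 0.1039]
ee_rot: [[-1.0, 0.0, 0.01], [0.0, 1.0, 0.005], [-0.01, 0.005, -1.0]]
wrist_force: [1.3, 0.8, -0.8]
gripper_width: 0.394
gripper_force: 30.0
```

Emit:
apply_moves(
  moves=[
    [[0,0,0],-5.8],
    [[0.0055,-0.0393,0],0],
    [[0.0055,-0.0393,0],0],
    [[0.0055,-0.0393,0],0],
    [[0.0055,-0.0393,0],0],
  ],
)

```text
time_s: 14.6
tcp_pos: [0.437, -0.047, 0.0987]
ee_rot: [[-0.995, -0.096, 0.0], [-0.096, 0.995, 0.0], [-0.0, 0.0, -1.0]]
wrist_force: [0.5, -0.2, 0.3]
gripper_width: 0.399
gripper_force: 30.0
```

Emit:
apply_moves(
  moves=[
    [[0.0055,-0.0393,0],0],
    [[0.0055,-0.0393,0],0],
    [[0.0055,-0.0393,0],0],
    [[0.0055,-0.0393,0],0],
    [[0.0055,-0.0393,0],0],
  ],
)

```text
time_s: 15.02
tcp_pos: [0.428, -0.2458, 0.0986]
ee_rot: [[-0.996, -0.094, 0.0], [-0.094, 0.996, 0.0], [-0.0, 0.0, -1.0]]
wrist_force: [1.0, 0.3, 0.1]
gripper_width: 0.394
gripper_force: 30.0
```

Emit:
apply_moves(
  moves=[
    [[0.0055,-0.0393,0],0],
    [[0,0,0.02],0],
    [[0,0,0.02],0],
    [[0,0,0],0],
    [[0,0,0],0],
  ],
)

```text
time_s: 15.43
tcp_pos: [0.4259, -0.2835, 0.0578]
ee_rot: [[-0.996, -0.094, -0.003], [-0.094, 0.996, 0.001], [0.003, 0.001, -1.0]]
wrist_force: [-0.1, 0.7, 0.1]
gripper_width: 0.395
gripper_force: 30.0
```

```bash
python3 plan.py Pmini
```

```text
t 15.43 tcp [ 0.4259 -0.2835  0.0578] yaw 5.4 tilt 0.18 w 0.395 F [-0.1  0.7  0.1]
Pmini turn -0.0 then tool x -0.0006 y -0.0005 r at end 0.51
```

Emit:
apply_moves(
  moves=[
    [[0,0,0.02],0],
    [[0,0,0.015],0],
    [[0,0,0.01],0],
    [[0,0,0.005],0],
    [[0,0,0],0],
  ],
)

```text
time_s: 15.85
tcp_pos: [0.4274, -0.2833, 0.0086]
ee_rot: [[-0.995, -0.095, -0.0], [-0.095, 0.995, -0.0], [0.0, -0.0, -1.0]]
wrist_force: [0.2, -1.4, 0.4]
gripper_width: 0.395
gripper_force: 30.0
```

Emit:
apply_moves(
  moves=[
    [[0,0,0],0],
    [[0,0,0],0],
    [[0,0,0],0],
    [[0,0,0],0],
    [[0,0,-0.01],0],
  ],
  hand=0.055,
)

```text
time_s: 16.27
tcp_pos: [0.4257, -0.2831, 0.0178]
ee_rot: [[-0.996, -0.094, -0.003], [-0.094, 0.996, 0.001], [0.003, 0.001, -1.0]]
wrist_force: [-0.3, 0.7, -0.3]
gripper_width: 0.616
gripper_force: 0.0
```

Emit:
apply_moves(
  moves=[
    [[0,0,-0.03],0],
    [[0,0,-0.03],7.1],
    [[0,0,-0.03],7.1],
    [[0,0,0],7.1],
    [[0,0,0],0],
  ],
)

```text
time_s: 16.68
tcp_pos: [0.4282, -0.2839, 0.1115]
ee_rot: [[-0.961, 0.276, 0.006], [0.276, 0.961, -0.002], [-0.006, -0.0, -1.0]]
wrist_force: [0.1, 0.6, -0.1]
gripper_width: 0.633
gripper_force: 0.0
```

Emit:
apply_moves(
  moves=[
    [[-0.0111,0.034,0],0],
    [[-0.0111,0.034,0],0],
    [[-0.0111,0.034,0],0],
    [[-0.0111,0.034,0],0],
    [[-0.0111,0.034,0],0],
  ],
  hand=0.052,
)

```text
time_s: 17.1
tcp_pos: [0.5266, -0.1338, 0.108]
ee_rot: [[-0.963, 0.271, -0.002], [0.271, 0.963, 0.0], [0.002, -0.0, -1.0]]
wrist_force: [-0.3, -0.4, 0.4]
gripper_width: 0.596
gripper_force: 0.0
```

Emit:
apply_moves(
  moves=[
    [[-0.0111,0.034,0],0],
    [[0,0,0.02],0],
    [[0,0,0.02],0],
    [[0,0,0],0],
    [[0,0,0],0],
  ],
)

```text
time_s: 17.52
tcp_pos: [0.5454, -0.1057, 0.0673]
ee_rot: [[-0.962, 0.272, -0.004], [0.272, 0.962, -0.001], [0.004, -0.002, -1.0]]
wrist_force: [0.1, 0.9, 0.6]
gripper_width: 0.599
gripper_force: 0.0
```

```bash
python3 plan.py dial;  python3 - <<'E'
from h import *
p=imaging.capture("wrist"); cv2.imwrite("pics/w3.png",p["frame"])
E
```

```text
t 17.52 tcp [ 0.5454 -0.1057  0.0673] yaw -15.8 tilt 0.26 w 0.599 F [0.1 0.9 0.6]
dial turn 0.2 then tool x -0.0017 y -0.0001 r at end 0.56
```

View pics/w3.png

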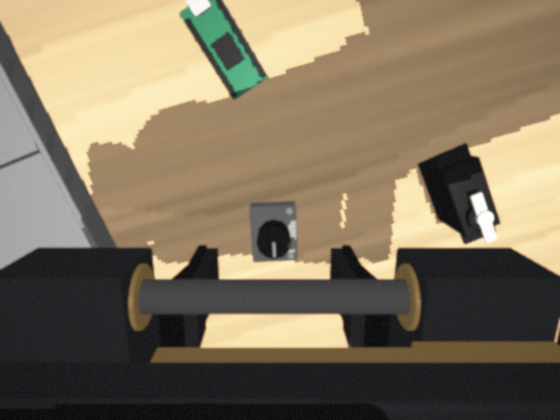

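The wrist view shows the dial (273,232) square and centred between the fingers, with the servo at (460,195) and the controller at (225,45) clear. I descend and grip.

Emit:
apply_moves(
  moves=[
    [[0,0,0.03],0],
    [[0,0,0.02],0],
    [[0,0,0.01],0],
    [[0,0,0.0045],0],
    [[0,0,0],0],
  ],
)

```text
time_s: 17.98
tcp_pos: [0.5469, -0.106, 0.0041]
ee_rot: [[-0.962, 0.274, -0.0], [0.274, 0.962, -0.0], [0.0, -0.0, -1.0]]
wrist_force: [0.7, -0.0, 0.1]
gripper_width: 0.599
gripper_force: 0.0
```

Emit:
apply_moves(
  moves=[
    [[0,0,0],0],
    [[0,0,0],0],
  ],
)

```text
time_s: 18.15
tcp_pos: [0.5479, -0.1056, 0.0055]
ee_rot: [[-0.962, 0.273, 0.003], [0.273, 0.962, -0.0], [-0.003, 0.001, -1.0]]
wrist_force: [0.2, -0.5, 0.1]
gripper_width: 0.598
gripper_force: 0.0
```

Emit:
apply_moves(
  moves=[
    [[0,0,0],0],
    [[0,0,0],0],
    [[0,0,0],0],
    [[0,0,0],0],
    [[0,0,0],0],
  ],
  hand=0.01,
)

```text
time_s: 18.57
tcp_pos: [0.5469, -0.1056, 0.0043]
ee_rot: [[-0.962, 0.274, 0.0], [0.274, 0.962, -0.0], [-0.0, 0.0, -1.0]]
wrist_force: [-0.4, 0.5, 1.8]
gripper_width: 0.317
gripper_force: 29.9
```

```bash
python3 plan.py Pdial
```

```text
t 18.57 tcp [ 0.5469 -0.1056  0.0043] yaw -15.9 tilt 0.01 w 0.317 F [-0.4  0.5  1.8]
Pdial turn -21.3 then tool x 0.0606 y -0.1663 r at end 0.57
```

Emit:
apply_moves(
  moves=[
    [[0,0,-0.01],0],
    [[0,0,-0.025],-7.1],
    [[0,0,-0.03],-7.1],
    [[0,0,-0.03],-7.1],
    [[0,0,0],0],
  ],
)

```text
time_s: 18.98
tcp_pos: [0.5512, -0.1058, 0.1061]
ee_rot: [[-0.995, -0.1, 0.013], [-0.1, 0.995, -0.001], [-0.013, -0.002, -1.0]]
wrist_force: [1.8, -0.1, 0.2]
gripper_width: 0.314
gripper_force: 29.9
```

Emit:
apply_moves(
  moves=[
    [[0.0121,-0.0333,0],0],
    [[0.0121,-0.0333,0],0],
    [[0.0121,-0.0333,0],0],
    [[0.0121,-0.0333,0],0],
    [[0.0121,-0.0333,0],0],
  ],
)

```text
time_s: 19.4
tcp_pos: [0.5017, -0.2784, 0.0997]
ee_rot: [[-0.996, -0.094, 0.001], [-0.094, 0.996, -0.0], [-0.001, -0.0, -1.0]]
wrist_force: [0.3, 0.1, -1.0]
gripper_width: 0.313
gripper_force: 29.9
```

Emit:
apply_moves(
  moves=[
    [[0,0,0],0],
    [[0,0,0.02],0],
    [[0,0,0.02],0],
    [[0,0,0],0],
    [[0,0,0],0],
  ],
)

```text
time_s: 19.82
tcp_pos: [0.5016, -0.2768, 0.0587]
ee_rot: [[-0.996, -0.094, -0.002], [-0.094, 0.996, 0.0], [0.002, 0.001, -1.0]]
wrist_force: [0.2, 0.2, -0.3]
gripper_width: 0.316
gripper_force: 29.9
```

```bash
python3 plan.py Pdial
```

```text
t 19.82 tcp [ 0.5016 -0.2768  0.0587] yaw 5.4 tilt 0.13 w 0.316 F [ 0.2  0.2 -0.3]
Pdial turn -0.0 then tool x -0.0006 y -0.0000 r at end 0.57
```

Emit:
apply_moves(
  moves=[
    [[0,0,0.02],0],
    [[0,0,0.015],0],
    [[0,0,0.01],0],
    [[0,0,0.005],0],
    [[0,0,0],0],
  ],
)

```text
time_s: 20.23
tcp_pos: [0.5026, -0.2769, 0.009]
ee_rot: [[-0.995, -0.095, -0.0], [-0.095, 0.995, -0.0], [0.0, -0.0, -1.0]]
wrist_force: [-0.2, -0.4, -0.0]
gripper_width: 0.316
gripper_force: 29.9
```

Emit:
apply_moves(
  moves=[
    [[0,0,0],0],
    [[0,0,0],0],
    [[0,0,0],0],
    [[0,0,0],0],
    [[0,0,-0.01],0],
  ],
  hand=0.048,
)

```text
time_s: 20.65
tcp_pos: [0.5011, -0.2766, 0.0181]
ee_rot: [[-0.996, -0.094, -0.003], [-0.094, 0.996, 0.001], [0.003, 0.001, -1.0]]
wrist_force: [0.0, -0.1, -0.8]
gripper_width: 0.534
gripper_force: 0.0
```

Emit:
apply_moves(
  moves=[
    [[0,0,-0.03],0],
    [[0,0,-0.03],-2.1],
    [[0,0,-0.03],0],
    [[-0.0103,0.0339,0],0],
    [[-0.0103,0.0339,0],0],
  ],
)

```text
time_s: 21.07
tcp_pos: [0.5154, -0.2078, 0.1125]
ee_rot: [[-0.992, -0.127, 0.007], [-0.127, 0.992, -0.001], [-0.006, -0.002, -1.0]]
wrist_force: [0.4, 0.9, -1.2]
gripper_width: 0.549
gripper_force: 0.0
```

Emit:
apply_moves(
  moves=[
    [[-0.0103,0.0339,0],0],
    [[-0.0103,0.0339,0],0],
    [[-0.0103,0.0339,0],0],
    [[-0.0103,0.0339,0],0],
    [[-0.0103,0.0339,0],0],
  ],
)

```text
time_s: 21.48
tcp_pos: [0.5429, -0.0307, 0.1103]
ee_rot: [[-0.991, -0.131, 0.001], [-0.131, 0.991, 0.0], [-0.001, 0.0, -1.0]]
wrist_force: [0.4, 0.2, 0.1]
gripper_width: 0.55
gripper_force: 0.0
```

Emit:
apply_moves(
  moves=[
    [[-0.0103,0.0339,0],0],
    [[0,0,0],0],
    [[0,0,0.015],0],
    [[0,0,0.015],0],
    [[0,0,0],0],
  ],
)

```text
time_s: 21.9
tcp_pos: [0.5466, 0.0025, 0.0774]
ee_rot: [[-0.991, -0.13, -0.005], [-0.13, 0.991, -0.001], [0.005, -0.0, -1.0]]
wrist_force: [-0.6, 0.4, 0.5]
gripper_width: 0.549
gripper_force: 0.0
```

```bash
python3 plan.py servo;  python3 - <<'E'
from h import *
p=imaging.capture("wrist"); cv2.imwrite("pics/w4.png",p["frame"])
E
```

```text
t 21.9 tcp [0.5466 0.0025 0.0774] yaw 7.5 tilt 0.27 w 0.549 F [-0.6  0.4  0.5]
servo turn -0.0 then tool x -0.0016 y 0.0003 r at end 0.55
```

View pics/w4.png

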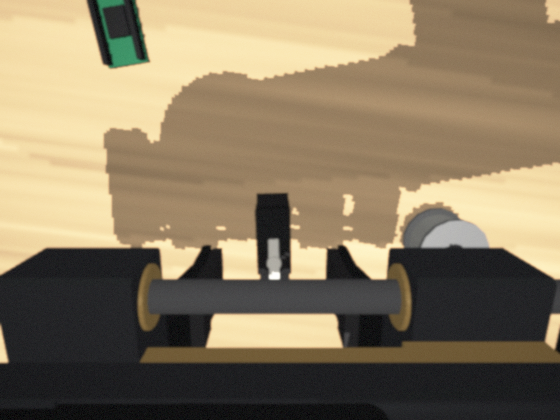

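The wrist view shows the servo (273,225) centred and square between the fingers, with the spool (440,235) clear. I descend and grip.

Emit:
apply_moves(
  moves=[
    [[0,0,0.03],0],
    [[0,0,0.025],0],
    [[0,0,0.014],0],
    [[0,0,0.005],0],
    [[0,0,0],0],
  ],
)

```text
time_s: 22.37
tcp_pos: [0.5485, 0.0022, 0.0049]
ee_rot: [[-0.991, -0.13, -0.001], [-0.13, 0.991, -0.001], [0.001, -0.0, -1.0]]
wrist_force: [1.0, 1.1, 0.8]
gripper_width: 0.55
gripper_force: 0.0
```

Emit:
apply_moves(
  moves=[
    [[0,0,0],0],
    [[0,0,0],0],
  ],
)

```text
time_s: 22.53
tcp_pos: [0.5498, 0.0028, 0.0067]
ee_rot: [[-0.991, -0.131, 0.003], [-0.131, 0.991, 0.001], [-0.003, 0.0, -1.0]]
wrist_force: [-0.2, 0.1, 1.1]
gripper_width: 0.553
gripper_force: 0.0
```

Emit:
apply_moves(
  moves=[
    [[0,0,0],0],
    [[0,0,0],0],
    [[0,0,0],0],
    [[0,0,0],0],
    [[0,0,0],0],
  ],
  hand=0.005,
)

```text
time_s: 22.95
tcp_pos: [0.5486, 0.0026, 0.0053]
ee_rot: [[-0.991, -0.131, 0.0], [-0.131, 0.991, 0.0], [-0.0, 0.0, -1.0]]
wrist_force: [0.2, 1.4, -0.4]
gripper_width: 0.253
gripper_force: 0.0
```

```bash
python3 plan.py Pservo
```

```text
t 22.95 tcp [0.5486 0.0026 0.0053] yaw 7.5 tilt 0.02 w 0.253 F [ 0.2  1.4 -0.4]
Pservo turn 2.1 then tool x -0.0035 y -0.2738 r at end 0.64
```

Not closed yet, so I wait two rows, then lift and carry.

Emit:
apply_moves(
  moves=[
    [[0,0,0],0],
    [[0,0,0],0],
    [[0,0,0],0],
  ],
)

```text
time_s: 23.2
tcp_pos: [0.5486, 0.0026, 0.0052]
ee_rot: [[-0.991, -0.131, 0.0], [-0.131, 0.991, -0.0], [-0.0, -0.0, -1.0]]
wrist_force: [-0.2, 0.3, 2.1]
gripper_width: 0.224
gripper_force: 30.0
```

Emit:
apply_moves(
  moves=[
    [[0,0,-0.01],0],
    [[0,0,-0.025],2.1],
    [[0,0,-0.03],0],
    [[0,0,-0.03],0],
    [[0,0,0],0],
  ],
)

```text
time_s: 23.62
tcp_pos: [0.5527, 0.0033, 0.1068]
ee_rot: [[-0.995, -0.096, 0.012], [-0.096, 0.995, 0.002], [-0.013, 0.001, -1.0]]
wrist_force: [0.4, -0.2, -1.1]
gripper_width: 0.225
gripper_force: 30.0
```

```bash
python3 plan.py Pservo
```

```text
t 23.62 tcp [0.5527 0.0033 0.1068] yaw 5.5 tilt 0.72 w 0.225 F [ 0.4 -0.2 -1.1]
Pservo turn 0.1 then tool x 0.0006 y -0.2741 r at end 0.64
```

Emit:
apply_moves(
  moves=[
    [[-0.0005,-0.0391,0],0],
    [[-0.0005,-0.0391,0],0],
    [[-0.0005,-0.0391,0],0],
    [[-0.0005,-0.0391,0],0],
    [[-0.0005,-0.0391,0],0],
  ],
)

```text
time_s: 24.03
tcp_pos: [0.5693, -0.1934, 0.1003]
ee_rot: [[-0.995, -0.095, 0.0], [-0.095, 0.995, 0.0], [-0.0, 0.0, -1.0]]
wrist_force: [0.8, 0.9, -0.4]
gripper_width: 0.226
gripper_force: 30.0
```

Emit:
apply_moves(
  moves=[
    [[-0.0005,-0.0391,0],0],
    [[-0.0005,-0.0391,0],0],
    [[0,0,0.02],0],
    [[0,0,0.02],0],
    [[0,0,0],0],
  ],
)

```text
time_s: 24.45
tcp_pos: [0.5743, -0.2696, 0.0557]
ee_rot: [[-0.996, -0.091, -0.008], [-0.091, 0.996, 0.003], [0.008, 0.004, -1.0]]
wrist_force: [-0.8, 0.6, -2.4]
gripper_width: 0.225
gripper_force: 30.0
```

```bash
python3 plan.py Pservo
```

```text
t 24.45 tcp [ 0.5743 -0.2696  0.0557] yaw 5.2 tilt 0.50 w 0.225 F [-0.8  0.6 -2.4]
Pservo turn -0.2 then tool x -0.0035 y -0.0004 r at end 0.64
```

Emit:
apply_moves(
  moves=[
    [[0,0,0.02],0],
    [[0,0,0.015],0],
    [[0,0,0.01],0],
    [[0,0,0.005],0],
    [[0,0,0],0],
  ],
)

```text
time_s: 24.87
tcp_pos: [0.578, -0.2692, 0.0102]
ee_rot: [[-0.995, -0.095, -0.001], [-0.095, 0.995, -0.0], [0.001, -0.0, -1.0]]
wrist_force: [-0.1, 1.5, -1.1]
gripper_width: 0.229
gripper_force: 30.0
```

Emit:
apply_moves(
  moves=[
    [[0,0,0],0],
    [[0,0,0],0],
    [[0,0,0],0],
  ],
)

```text
time_s: 25.12
tcp_pos: [0.5784, -0.2696, 0.0109]
ee_rot: [[-0.996, -0.095, 0.001], [-0.095, 0.996, -0.0], [-0.001, -0.0, -1.0]]
wrist_force: [-0.1, -0.2, -0.8]
gripper_width: 0.227
gripper_force: 30.0
```

Emit:
apply_moves(
  moves=[
    [[0,0,0],0],
    [[0,0,0],0],
    [[0,0,0],0],
    [[0,0,0],0],
    [[0,0,-0.01],0],
  ],
  hand=0.048,
)

```text
time_s: 25.53
tcp_pos: [0.5763, -0.2691, 0.0184]
ee_rot: [[-0.996, -0.094, -0.004], [-0.094, 0.996, 0.001], [0.004, 0.002, -1.0]]
wrist_force: [-1.2, 0.6, -0.3]
gripper_width: 0.504
gripper_force: 0.0
```

Emit:
apply_moves(
  moves=[
    [[0,0,-0.03],0],
    [[0,0,-0.03],0],
    [[0,0,-0.03],0],
    [[0,0,-0.03],0],
    [[0.03,0,-0.02],0],
  ],
)

```text
time_s: 25.95
tcp_pos: [0.5529, -0.273, 0.1642]
ee_rot: [[-0.995, -0.097, 0.008], [-0.097, 0.995, -0.004], [-0.008, -0.004, -1.0]]
wrist_force: [0.8, -1.2, 1.0]
gripper_width: 0.549
gripper_force: 0.0
```

Emit:
apply_moves(
  moves=[
    [[0.03,-0.02,0],0],
    [[0.03,-0.02,0],0],
    [[0.03,-0.02,0],0],
    [[0.03,-0.02,0],0],
    [[0,-0.04,0],0],
  ],
)

```text
time_s: 26.37
tcp_pos: [0.4328, -0.4004, 0.1604]
ee_rot: [[-0.996, -0.094, -0.005], [-0.094, 0.996, 0.005], [0.005, 0.005, -1.0]]
wrist_force: [0.2, 0.8, -0.6]
gripper_width: 0.552
gripper_force: 0.0
```

Emit:
apply_moves(
  moves=[
    [[0,-0.04,0],0],
    [[0,-0.04,0],0],
    [[0,-0.04,0],0],
    [[0,0,0],0],
    [[0,0,0],0],
  ],
)

```text
time_s: 26.78
tcp_pos: [0.4503, -0.5243, 0.1593]
ee_rot: [[-0.996, -0.091, -0.001], [-0.091, 0.996, 0.001], [0.001, 0.001, -1.0]]
wrist_force: [-0.2, 1.0, -0.0]
gripper_width: 0.553
gripper_force: 0.0
```

```bash
python3 plan.py; python3 - <<'E'
from h import *
p=imaging.capture("top"); cv2.imwrite("pics/t2.png",p["frame"])
S=imaging.capture("side"); cv2.imwrite("pics/s2.png",S["frame"])
E
```

```text
t 26.78 tcp [ 0.4503 -0.5243  0.1593] yaw 5.2 tilt 0.06 w 0.553 F [-0.2  1.  -0. ]
```

View pics/t2.png

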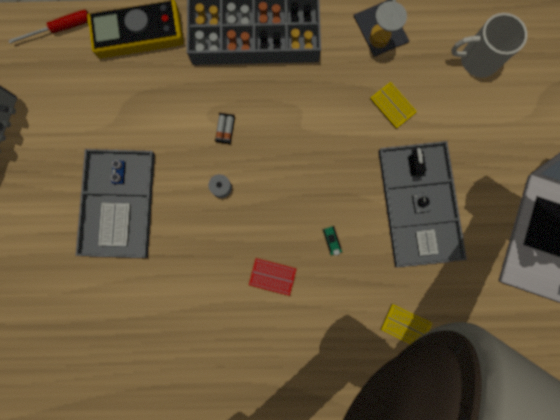

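View pics/s2.png

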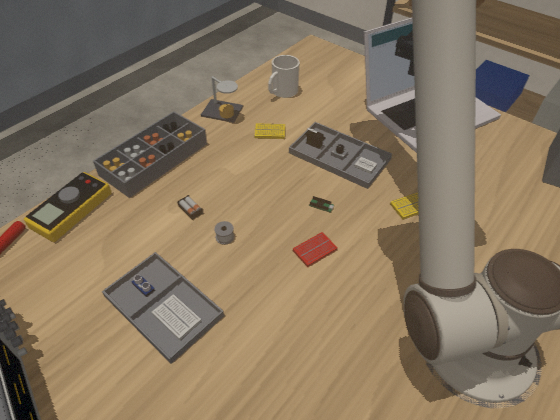

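The top view shows the board in the big compartment (115,224) and the sensor in the small one (117,172). Servo, dial and mini board sit at (417,162), (423,203) and (428,242). The bystanders have not moved. I raise the arm clear and hand in.

Emit:
apply_moves(
  moves=[
    [[0,0,-0.03],0],
    [[0,0,-0.03],0],
    [[0,0,0],0],
    [[0,0,0],0],
    [[0,0,0],0],
  ],
)

```text
time_s: 27.3
tcp_pos: [0.4513, -0.521, 0.2207]
ee_rot: [[-0.995, -0.096, 0.001], [-0.096, 0.995, 0.0], [-0.001, 0.0, -1.0]]
wrist_force: [-0.6, -0.3, -0.3]
gripper_width: 0.553
gripper_force: 0.0
```

```bash
python3 -c "
from station import r
print(r.sense()['wrist_force'], r.finish_job())"
```

```text
the job is handed in; nothing more can be done
[-0.60276358 -0.33890958 -0.30384398] None
```

Both kits are made up and the job was handed in at about 27 s. The last top and side pictures show all five parts upright in their compartments and the bystanders where they were; the hand-in returned no verdict.

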